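# Fold the guard flap and shut the chisel case

## Robot

A 6-joint arm with a two-finger parallel gripper is mounted at the origin on the work surface. World frame = base frame: x ahead of the robot, y to its left, z up, the work surface at z = 0. Lengths are in m, angles in rad, forces in N, time in s.
With the tool pointing down it reaches from about 0.35 to 0.775 m from the base axis. Payload 5.5 kg.
Tool frame: the origin (TCP) lies at the very end of the fingers, on their centre line; the grasp point (between the pads) lies 19 mm behind it (grip_point_offset is the distance from the TCP to the grasp point, in m); z points along the fingers, y is the direction in which the jaws open and shut (so a half turn about z gives the same grasp; the last joint's range is limited). The gripper opens to 85 mm and grips with 20 to 120 N. Pads are 22 mm wide; open, the fingers measure 114 mm over their backs; the gripper's body (76 mm by 85 mm) begins 54 mm behind the grasp point. The pads swing forward as they close: fully open they stand 13 mm farther back than shut.
Start: joints at [-1.353, 0.313, 0.046, 1.304, 0, 1.431], TCP at [0.201, -0.539, 0.231] pointing down, gripper open.
Joint ranges: [-2.76, 2.76], [-0.86, 1.69], [-1.03, 1.26], [-2.2, 2.34], [-1.47, 1.5], [-3.14, 3.14]. Speed limits (rad/s): [2.57, 2.57, 3.14, 3.14, 3.14, 3.14].

## Interface

Orientations are given as a unit quaternion [w, x, y, z].
In Python, from workcell import * gives the robot as it stands.
- The arm moves only by the shell command python3 -m crank 'ROWS' [OPENING] [FORCE]. ROWS is a JSON object of lists of equal length, an entry for each row: "travel": the shift along the tool's x, y, z in units of 40 mm (1.0 is 40 mm), a list of three; "turn": the turn about the tool's z in rad. In form: {"travel": [[x, y, z], ...], "turn": [turn, ...]}. A call has 1 to 5 rows; each row is the pose to reach, as a shift and turn from the pose commanded when the call began, along the tool's axes at that moment; what a row does not reach only later rows make up. A row lasts 1/12 s, in which the tool goes at most 41.7 mm and 7.16 degrees, less where a joint would pass 70% of its speed; a pose out of reach is approached as far as the arm can. A call with a gripper value outside its range is refused whole. OPENING is the finger opening in mm, from 0 to 85.4, set as the call begins (- or left out, the last holds). The fingers move at their own pace and stop on an object; FORCE is the grip in N (left out, the last holds). Time passes only in rows, so rows that repeat a pose let the fingers close. It gives the time, the measured TCP pose, the force and the opening at its end, in the units of the state.
- get_state(): the state, without advancing time (a new reading comes with each control period).
- read_camera(name): name is "side" or "top" or "wrist"; returns a dict with "image" (480x640x3 uint8, red, green, blue), "K" (3x3 intrinsics, pixels), "R" (3x3) and "t" (3): a world point X has camera coordinates R X + t. Camera axes: x right, y down, z forward; pixel columns grow to the right and rows downward; lengths in m; the calibration is good to about 2 mm. A picture is of the moment at which its call begins. There is no depth.
- hand_in(): hands the job in, once; it reports no verdict.
The state is a dict: "clock": time; "joint_pos": joint angles; "qvel": joint speeds; "tau": joint torques, N m; "tcp_pos": TCP position; "orientation": TCP orientation; "wrist_force": force on the tool from outside, world axes, zero at the start; "ft_torque": the same for the moment, N m; "finger_gap": finger opening in m.
Only numpy, scipy, OpenCV 4.12 (cv2) and the standard library are available. Lean on these libraries where they do the work, as an engineer would, in place of code of your own. Each camera call takes 0.05 s, during which the arm holds its last target. There are 200 camera calls.

## Task

Close up the luthier's chisel case: push the upright inner flap over until it lies flat on the divider above the chisels, and only then swing the open hinged lid over and push it fully shut. Do it gently with the outside of the fingers: push the flap and lid lightly, do not grip or lift anything and do not slam the lid. Leave the sharpening stone in the case and everything on the bench where they are, and finish clear of the case.

Things in the scene. Friction and masses are not known exactly. Their poses are not given: they have to be found in the camera images.
- case: Open wooden chisel case fixed to the bench, 260 (its x) x 200 (its y) x 70 mm high, walls 8 mm. Origin: centre of its underside; z up. Its +y long side carries the lid's hinge, the -y side the flap. A divider at y = +21.5 mm (top at z = 50 mm) parts the chisels, under the flap, from the bay with the stone.
- lid (a joint): Lid angle, rad: 0 = shut on the rim, 1.57 = upright, stop at 1.95 (leaning out over +y); starts at 1.5 to 1.85. Hinge line along the case's x at case y = +100, z = 70.5 mm. It stays where it is left; 1 to 5 N at the free edge moves it. It cannot shut while the flap is up.
- flap (a joint): Flap angle, rad: 0 = folded flat on the divider, 1.57 = upright, stop at 1.75; starts at 1.35 to 1.65. Hinge line along the case's x at case y = -85, z = 50 mm, just inside the -y wall; it folds towards the case's +y. It stays where it is left; 0.5 to 1.5 N at the free edge moves it.
- lid_edge (a point): Middle of the lid's free edge, on its outer face. Wooden lid, 260 mm along x, 200 mm from hinge line to free edge, 10 mm thick, hinge line on its inner face. Upright, its outer face looks to the case's +y and this point is 270 mm above the bench; shut, it is at case (0, -100, 80.5) mm, the lid's outer face on top.
- flap_edge (a point): Middle of the flap's free edge, on its outer face. Thin plywood guard flap, 200 mm along x, 105 mm from hinge line to free edge, 6 mm thick, hinge line on its inner face. Upright, its outer face looks to the case's -y and this point is 155 mm above the bench; folded, it is at case (0, +20, 56) mm, the outer face on top.
- glue: upright yellow plastic glue bottle with red cap, 52 mm dia, 130 mm tall, beyond the far end of the case; origin at the centre of its underside
- tub: closed white round plastic tub, 90 mm dia, 70 mm tall, on the lid's side of the case; origin at the centre of its underside
- dowel: short upright light wooden dowel post, 26 mm dia, 55 mm tall, on the flap's side of the case; origin at the centre of its underside
- sander: cork sanding block 100 x 55 x 35 mm, on the flap's side of the case; origin at the centre of its underside
- chisel: loose chisel lying on the bench, 235 mm long, 26 mm high, dark wooden handle, on the flap's side of the case; origin under its middle, on the bench
- brace: light wooden brace strip 240 x 14 x 14 mm lying beside the case on the lid's side; origin at the centre of its underside
- plane: small block plane, 100 x 42 mm, 60 mm tall, beyond the far end of the case on the lid's side; origin at the centre of its underside
- stone: grey sharpening stone 130 x 45 x 25 mm, loose in the open bay of the case (floor 8 mm above the bench); it stays there, below the lid; origin at the centre of its underside
Not all that is in view belongs to the job. What is shaped like the sander but green or orange is not meant.

How it is judged:
On the way, in this order (a step that is already met when the one before it is completed fails the run):
1. the flap lies flat (under 0.06 rad) while the lid is still open (over 1.0 rad) (value of joint flap below 0.06 rad and value of joint lid above 1 rad), for 0.2 s.
2. the lid is shut (under 0.04 rad) over the folded flap (value of joint lid below 0.04 rad and value of joint flap below 0.06 rad), for 0.2 s.
At the end, for the whole second after the job is handed in: The flap is folded flat (within 0.06 rad) and the lid is shut on the case (within 0.04 rad) and at rest; the stone and the seven things on the bench are within 30 mm of where they started and have not tipped by more than 0.3 rad (all of step 2 and velocity of joint lid between -0.05 and 0.05 rad/s and distance of each of glue, tub, dowel, sander, chisel, brace, plane, stone from where it was at the start of the episode below 0.03 m and angle between each of glue, tub, dowel, sander, chisel, brace, plane, stone's own z axis and vertical below 0.3 rad); the robot touches nothing.
It fails at once if the lid is swung down (below 0.6 rad) before the flap is folded (still over 0.3 rad) (value of joint lid below 0.6 rad and value of joint flap above 0.3 rad).
It fails at once if the lid is slammed (closing faster than 3 rad/s) (velocity of joint lid below -3 rad/s).
It fails at once if the fingers grip or press the flap or the lid with more than 35 N (contact force between the fingers and flap above 35 N or contact force between the fingers and lid above 35 N).
It fails at once if the stone or something on the bench is lifted, pushed more than 30 mm or tipped (distance of any of glue, tub, dowel, sander, chisel, brace, plane, stone from where it was at the start of the episode above 0.03 m or angle between any of glue, tub, dowel, sander, chisel, brace, plane, stone's own z axis and vertical above 0.3 rad).
It also fails if it takes over 53 s, if anything falls off the work surface, if the arm or the gripper's body presses on something with over 40 N, if the wrist force passes 120 N, or if a joint passes its speed limit or range.

## Working session

There is one attempt and no reset: what is moved stays moved. The work goes in short steps, Python scripts to look and compute and a shell command to move; the robot and the scene stay as the last step left them, time stands still between calls to the robot, and variables do not carry over. Pictures are saved under pics/ and viewed, about 8 in all and at most 12, crops included, and the job is handed in when it is done.

```bash
mkdir -p pics
cat > h.py <<'E'
from workcell import *
import numpy as np, cv2
def snap(n,f):
    c=read_camera(n); cv2.imwrite(f'pics/{f}.png',c['image'][...,::-1]); np.savez(f'pics/{f}.npz',**c); return c
def ray(c,u,v,z):
    d=c['R'].T@np.linalg.inv(c['K'])@np.array([u,v,1.]); o=-c['R'].T@c['t']
    return o+d*(z-o[2])/d[2]
def proj(c,X):
    p=c['K']@(c['R']@np.array(X)+c['t']); return p[:2]/p[2]
def tri(c1,p1,c2,p2):
    P=[c['K']@np.c_[c['R'],c['t']] for c in (c1,c2)]
    X=cv2.triangulatePoints(P[0],P[1],np.array(p1,float).reshape(2,1),np.array(p2,float).reshape(2,1)); return (X[:3]/X[3]).ravel()
E
python3 - <<'E'
from h import *
for n in('top','side'):
    c=snap(n,n+'0'); print(n,-c['R'].T@c['t'])
print(get_state())
E
```

```text
top [ 0.45662271 -0.0076365   1.28039062]
side [ 1.2356398  -0.21968447  0.91372195]
{'clock': 0.1, 'joint_pos': array([-1.35259943e+00,  3.13938521e-01,  4.50981989e-02,  1.30359489e+00,
        1.58942342e-05,  1.43118294e+00]), 'qvel': array([-0.00183701, -0.00024698,  0.00266941,  0.00093631,  0.00126388,
        0.00104111]), 'tau': array([ 2.86273425e-03, -4.81727350e+01,  2.99242651e+01,  1.27934193e-02,
       -1.31897568e-04,  4.82633538e-06]), 'tcp_pos': array([ 0.20126886, -0.53814421,  0.23049281]), 'orientation': array([-8.19121259e-04,  9.84038786e-01,  1.77952231e-01, -2.42480304e-05]), 'wrist_force': array([ 0.06906903, -0.49082669, -0.38661203]), 'ft_torque': array([-0.05889827,  0.00471274,  0.0031637 ]), 'finger_gap': 0.0854075840242924}
```

View pics/top0.png

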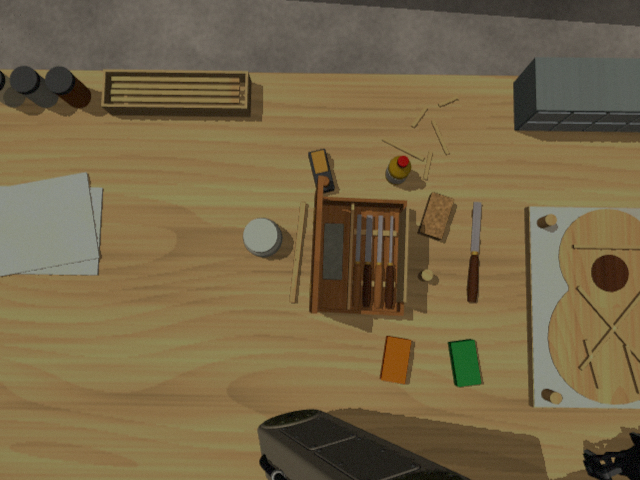

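View pics/side0.png

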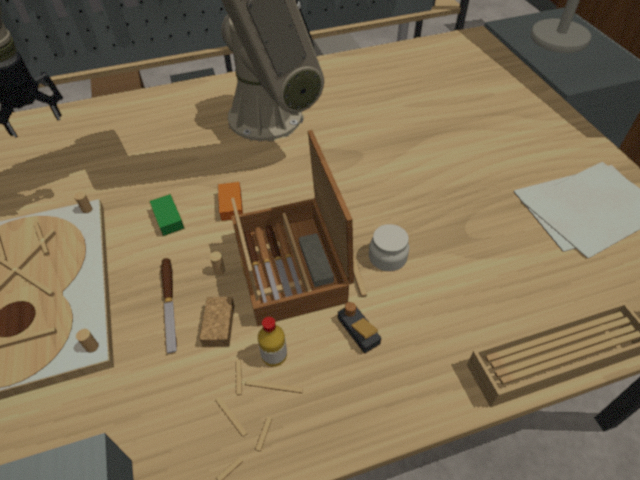

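The top view shows the case at about cols 313–408, rows 198–313. The lid is upright on its left (world +y) and the flap upright on its right (-y). I'll enlarge both views to pick out corners.

Run:
```python
import cv2,numpy as np
t=cv2.imread('pics/top0.png')[185:325,295:440]; s=cv2.imread('pics/side0.png')[125:330,205:385]
cv2.imwrite('pics/c.png',np.hstack([cv2.convertScaleAbs(cv2.resize(i,(400,h),interpolation=cv2.INTER_CUBIC)[:380] if 0 else cv2.resize(i,(400,456),interpolation=cv2.INTER_CUBIC),alpha=1.6) for i,h in((t,0),(s,0))]))
```

```text
(no output)
```

View pics/c.png

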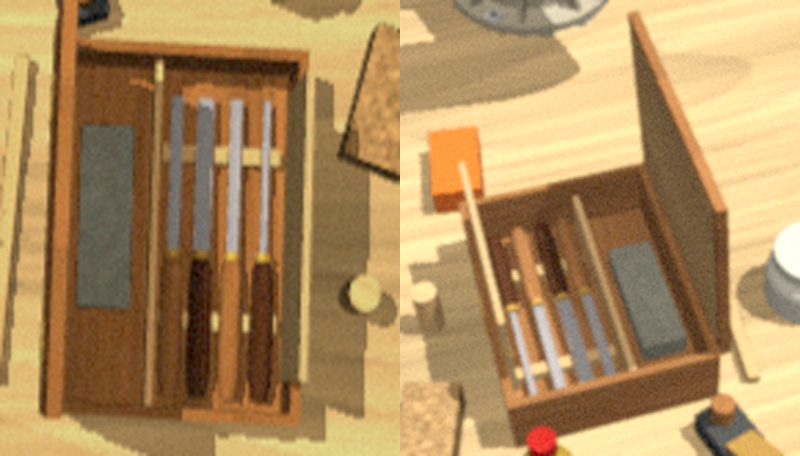

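```bash
cat > m.py <<'E'
from h import *
T=dict(np.load('pics/top0.npz'));S=dict(np.load('pics/side0.npz'))
t=lambda x,y:(295+x/2.759,185+y/3.257); s=lambda x,y:(205+(x-400)/2.222,125+y/2.224)
a=ray(T,*t(308,50),.07);b=ray(T,*t(298,422),.07);print('rim top',a,b,np.linalg.norm(a-b))
c=ray(S,*s(513,408),.07);d=ray(S,*s(718,355),.07);print('rim side',c,d,np.linalg.norm(c-d))
print('stone etc; flap corners',tri(T,t(306,82),S,s(462,163)),tri(T,t(302,380),S,s(504,320)))
print('lid near?',tri(T,t(68,0),S,s(725,210)),tri(T,t(48,412),S,s(633,14)))
a=(a+c)/2;x=(a-b)[:2];x/=np.linalg.norm(x);y=np.array([-x[1],x[0]])
print('yaw',np.arctan2(x[1],x[0]),'from d',np.arctan2(*(-(d-c)[:2]*[1,-1])) )
C=a[:2]-.13*x+.1*y;print('centre',C)
for n,p,z in(('tub',(262,232),.07),('dowel',(427,274),.055),('glue',(402,161),.13),('sander',(437,216),.035),('plane',(321,182),.06),('brace1',(304,205),.014),('brace2',(294,301),.014),('chiselA',(477,205),.02),('chiselB',(473,300),.02),('orange',(397,360),.035),('green',(466,363),.035)): print(n,ray(T,*p,z).round(3))
E
python3 m.py
```

```text
rim top [ 0.69122314 -0.18942623  0.07      ] [ 0.4346059  -0.18109299  0.07      ] 0.2567525093656649
rim side [ 0.69178812 -0.18581377  0.07      ] [0.69627045 0.00687917 0.07      ] 0.1927450690574183
stone etc; flap corners [ 0.6246063  -0.1659263   0.30975712] [ 0.46921651 -0.1862876  -0.08237458]
lid near? [0.68381328 0.00794773 0.25514708] [0.44087528 0.01300685 0.26982221]
yaw -0.02540137546921445 from d -0.02325732200133351
centre [ 0.56408743 -0.08435044]
tub [0.615 0.136 0.07 ]
dowel [ 0.526 -0.237  0.055]
glue [ 0.766 -0.17   0.13 ]
sander [ 0.662 -0.265  0.035]
plane [0.733 0.005 0.06 ]
brace1 [0.688 0.045 0.014]
brace2 [0.461 0.064 0.014]
chiselA [ 0.692 -0.362  0.02 ]
chiselB [ 0.469 -0.35   0.02 ]
orange [ 0.332 -0.172  0.035]
green [ 0.328 -0.328  0.035]
```

```bash
cat > st.py <<'E'
from h import *
import sys
C=np.array([.564,-.084]);a=-.025;R=np.array([[np.cos(a),np.sin(a)],[-np.sin(a),np.cos(a)]])
s=get_state();q=s['orientation'];p=s['tcp_pos']
print('t',round(s['clock'],2),'case mm',(np.r_[R@(p[:2]-C),p[2]]*1000).round(1),'toolx yaw',round(2*np.arctan2(q[2],q[1]),3),'F',s['wrist_force'].round(2),'gap',round(s['finger_gap'],4))
E
cat > m2.py <<'E'
from h import *
T=dict(np.load('pics/top0.npz'));S=dict(np.load('pics/side0.npz'))
t=lambda x,y:(295+x/2.759,185+y/3.257); s=lambda x,y:(205+(x-400)/2.222,125+y/2.224)
print(tri(T,t(306,82),S,s(504,320)),tri(T,t(302,380),S,s(462,163)))
E
python3 m2.py
python3 -m crank '{"travel":[[0,0,0],[0,0,0],[0,0,0],[0,0,0],[0,0,0]],"turn":[0.12,0.24,0.36,0.383,0.383]}' 0 20; python3 st.py
```

```text
[ 0.65472972 -0.1759158   0.14971481] [ 0.46259847 -0.1720093   0.15494733]
clock: 0.52
tcp_pos: [0.2013, -0.5384, 0.2309]
orientation: [-0.0, 1.0, -0.012, -0.0]
wrist_force: [0.1, -0.3, -0.0]
finger_gap: 0.0253
t 0.52 case mm [-351.2 -463.3  230.9] toolx yaw -0.023 F [ 0.11 -0.35 -0.01] gap 0.0253
```

```bash
python3 -m crank '{"travel":[[0.7,-0.6,0],[1.4,-1.2,0],[2.1,-1.8,0],[2.8,-2.5,0],[3.5,-3.1,0]],"turn":[0,0,0,0,0]}'>/dev/null; python3 -m crank '{"travel":[[0.7,-0.6,0],[1.4,-1.2,0],[2.1,-1.8,0],[2.8,-2.4,0],[3.5,-3.0,0]],"turn":[0,0,0,0,0]}'>/dev/null
python3 -m crank '{"travel":[[0.7,-0.6,0],[1.4,-1.2,0],[1.7,-1.7,0],[1.7,-1.8,0],[1.7,-1.8,0]],"turn":[0,0,0,0,0]}'>/dev/null; python3 st.py
```

```text
t 1.77 case mm [  -2.7 -145.9  230.9] toolx yaw -0.02 F [-0.81  0.16  0.78] gap -0.0001
```

```bash
python3 -m crank '{"travel":[[0,0,0.7],[0,0,1.4],[0,0,2.1],[0,0,2.65],[0,0,2.65]],"turn":[0,0,0,0,0]}'>/dev/null; python3 st.py
python3 - <<'E'
from h import *
c=snap('side','s1');t=snap('top','t1')
f=lambda i:cv2.resize(i,(400,400))
cv2.imwrite('pics/v1.png',np.hstack([f(c['image'][100:340,180:420]),f(t['image'][160:340,270:450])])[...,::-1])
E
```

```text
t 2.18 case mm [  -7.2 -147.4  120.3] toolx yaw -0.026 F [-1.14  0.98 -1.18] gap -0.0
```

View pics/v1.png

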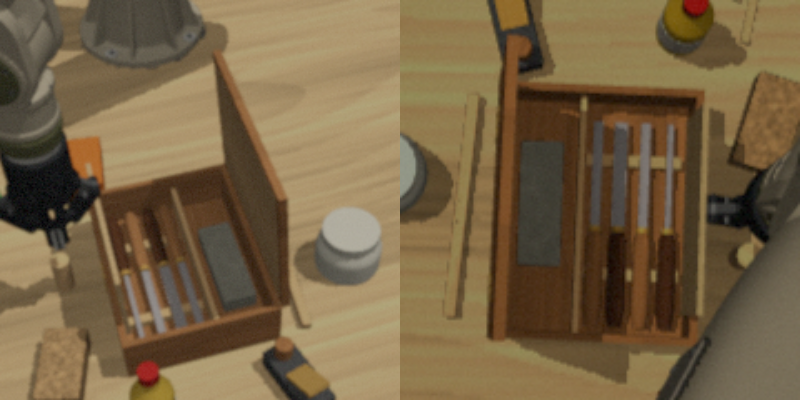

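The fingertips are outside the flap. A linkage knuckle sticks out towards the flap, at about top crop (710,208) and side crop (95,190), so I'll check its height.

Run:
```python
from h import *
T=dict(np.load('pics/t1.npz'));S=dict(np.load('pics/s1.npz'))
t=lambda x,y:(270+(x-400)*.45,160+y*.45); s=lambda x,y:(180+x*.6,100+y*.6)
p=get_state()['tcp_pos']
print('tcp',p,'proj side',proj(S,p),'seen',s(58,245)); print('knuckle',tri(T,t(709,208),S,s(96,192)))
```

```text
tcp [ 0.55594642 -0.23230218  0.12511004] proj side [215.33633161 246.23413583] seen (214.8, 247.0)
knuckle [ 0.55794742 -0.17503379  0.20081414]
```

The knuckle is 75 mm above the tip, so it clears the flap. Start the fold.

```bash
python3 -m crank '{"travel":[[0,-0.4,0],[0,-0.8,-0.05],[0,-1.2,-0.1],[0,-1.5,-0.15],[0,-1.8,-0.15]],"turn":[0,0,0,0,0]}'>/dev/null; python3 st.py
python3 -m crank '{"travel":[[0,-0.2,0.05],[0,-0.4,0.15],[0,-0.55,0.25],[0,-0.7,0.35],[0,-0.85,0.5]],"turn":[0,0,0,0,0]}'>/dev/null; python3 st.py
```

```text
t 2.7 case mm [ -2.4 -74.1 133. ] toolx yaw -0.024 F [ 0.63 -1.91 -0.66] gap -0.0001
t 3.12 case mm [ -3.  -41.2 110.9] toolx yaw -0.025 F [-0.31 -0.38  1.13] gap -0.0
```

```bash
python3 -m crank '{"travel":[[0,-0.2,0.2],[0,-0.38,0.48],[0,-0.53,0.75],[0,-0.6,0.95],[0,-0.65,1.15]],"turn":[0,0,0,0,0]}'>/dev/null; python3 st.py
python3 -m crank '{"travel":[[0,0,0.05],[0,0,0.1],[0,0,0.15],[0,0,0.18],[0,0,0.18]],"turn":[0,0,0,0,0]}'>/dev/null; python3 st.py
```

```text
t 3.53 case mm [ -3.6 -14.9  64. ] toolx yaw -0.025 F [-0.88  0.44  1.15] gap -0.0
t 3.95 case mm [ -2.9 -15.9  58.2] toolx yaw -0.026 F [ 0.54 -0.18  0.35] gap -0.0001
```

Run:
```python
from h import *
c=snap('side','s2')
cv2.imwrite('pics/v2.png',cv2.resize(c['image'][100:340,180:420],(600,600),interpolation=cv2.INTER_CUBIC)[...,::-1])
```

```text
(no output)
```

View pics/v2.png

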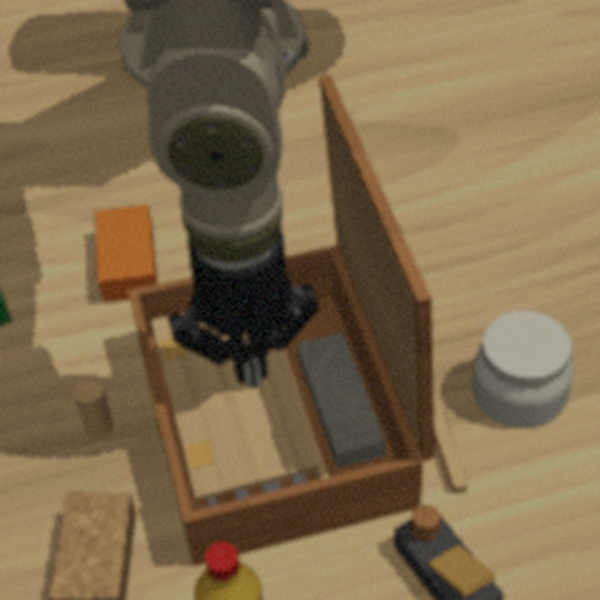

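The flap is down and nearly flat, from about (160,340) to (320,480), and the lid is still upright. Press until it seats.

```bash
python3 -m crank '{"travel":[[0,0,0.02],[0,0,0.04],[0,0,0.06]],"turn":[0,0,0]}'>/dev/null; python3 st.py
python3 -m crank '{"travel":[[0,0,0.02],[0,0,0.04],[0,0,0.04]],"turn":[0,0,0]}'>/dev/null; python3 st.py
```

```text
t 4.25 case mm [ -2.7 -15.8  56. ] toolx yaw -0.025 F [-0.42  0.46  7.25] gap -0.0001
t 4.5 case mm [ -2.6 -15.8  55.9] toolx yaw -0.025 F [-3.54  0.71 11.95] gap 0.0002
```

```bash
python3 -m crank '{"travel":[[0,0,-0.5],[0,0,-1.3],[0,0,-2.1],[0,0,-2.9],[0,0,-3.7]],"turn":[0,0,0,0,0]}'>/dev/null; python3 st.py
python3 -m crank '{"travel":[[0,0,-0.9],[0,0,-1.8],[0,0,-2.6],[0,0,-3.1],[0,0,-3.1]],"turn":[0,0,0,0,0]}'>/dev/null; python3 st.py
python3 - <<'E'
from h import *
c=snap('side','s3');t=snap('top','t3')
f=lambda i:cv2.resize(i,(400,400))
cv2.imwrite('pics/v3.png',np.hstack([f(c['image'][60:340,180:460]),f(t['image'][160:360,240:440])])[...,::-1])
E
```

```text
t 4.92 case mm [ -3.4 -15.6 203.5] toolx yaw -0.025 F [ 1.02 -1.19 -0.67] gap -0.0003
t 5.33 case mm [ -1.4 -16.1 331.5] toolx yaw -0.025 F [-0.35  0.25  0.47] gap 0.0002
```

View pics/v3.png

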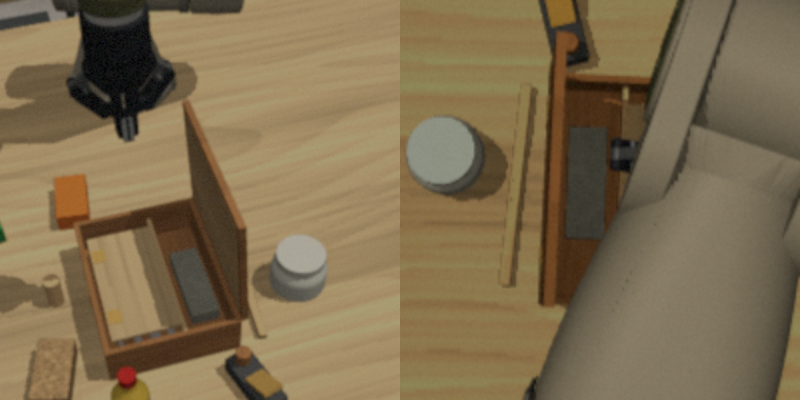

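The flap lies flat and the lid still stands upright. Cross over the lid above its edge.

```bash
python3 -m crank '{"travel":[[0,-0.8,0],[0,-1.6,0],[0,-2.4,0],[0,-3.2,0],[0,-4.0,0]],"turn":[0,0,0,0,0]}'>/dev/null; python3 st.py
python3 -m crank '{"travel":[[0,-0.2,0],[0,-0.3,0.6],[0,-0.3,1.3],[0,-0.3,2.0],[0,-0.3,2.0]],"turn":[0,0,0,0,0]}'>/dev/null; python3 st.py
python3 - <<'E'
from h import *
c=snap('side','s4');t=snap('top','t4')
f=lambda i:cv2.resize(i,(400,400))
cv2.imwrite('pics/v4.png',np.hstack([f(c['image'][60:340,180:460]),f(t['image'][160:360,240:440])])[...,::-1])
E
```

```text
t 5.85 case mm [ -4.  145.7 323.9] toolx yaw -0.026 F [ 0.86  0.06 -0.15] gap -0.0003
t 6.27 case mm [ -7.3 152.8 238.5] toolx yaw -0.02 F [-2.14  0.1  -1.67] gap -0.0002
```

View pics/v4.png

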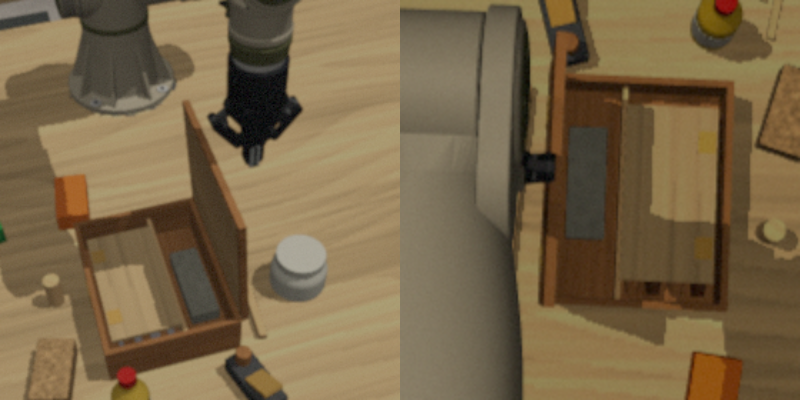

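Tip stands outside the lid, at about top crop (540,168), clear of the tub. Push the lid along its arc.

```bash
python3 -m crank '{"travel":[[0,0.5,0],[0,0.85,0],[0,1.2,0],[0,1.55,-0.03],[0,1.9,-0.05]],"turn":[0,0,0,0,0]}'>/dev/null; python3 st.py
python3 -m crank '{"travel":[[0,0.35,0.1],[0,0.68,0.2],[0,1.0,0.36],[0,1.32,0.53],[0,1.64,0.72]],"turn":[0,0,0,0,0]}'>/dev/null; python3 st.py
```

```text
t 6.78 case mm [ -2.4  75.9 248.7] toolx yaw -0.02 F [ 0.39  3.14 -1.32] gap -0.0001
t 7.2 case mm [ -2.2   9.9 218.4] toolx yaw -0.02 F [0.34 0.5  2.76] gap 0.0001
```

```bash
python3 -m crank '{"travel":[[0,0.28,0.22],[0,0.55,0.46],[0,0.81,0.73],[0,1.03,1.0],[0,1.22,1.3]],"turn":[0,0,0,0,0]}'>/dev/null; python3 st.py
python3 -m crank '{"travel":[[0,0.15,0.27],[0,0.29,0.55],[0,0.41,0.85],[0,0.5,1.15],[0,0.58,1.46]],"turn":[0,0,0,0,0]}'>/dev/null; python3 st.py
```

```text
t 7.62 case mm [ -2.2 -38.4 165.5] toolx yaw -0.02 F [ 0.7  -0.1   2.33] gap 0.0002
t 8.03 case mm [ -2.1 -60.8 107. ] toolx yaw -0.02 F [ 0.68 -0.45  2.97] gap -0.0001
```

Now down from 107 to about 82 mm, slowing towards the end.

```bash
python3 -m crank '{"travel":[[0,0.04,0.18],[0,0.07,0.34],[0,0.08,0.48],[0,0.08,0.58],[0,0.08,0.6]],"turn":[0,0,0,0,0]}'>/dev/null; python3 st.py
python3 -m crank '{"travel":[[0,0,0.03],[0,0,0.06],[0,0,0.06]],"turn":[0,0,0]}'>/dev/null; python3 st.py
```

```text
t 8.45 case mm [ -2.1 -63.2  83.7] toolx yaw -0.02 F [ 0.09 -0.16  1.01] gap -0.0001
t 8.7 case mm [ -1.8 -63.2  82.1] toolx yaw -0.02 F [-0.37 -0.66 -0.46] gap 0.0
```

```bash
python3 -m crank '{"travel":[[0,0,0.02],[0,0,0.04],[0,0,0.04]],"turn":[0,0,0]}'>/dev/null; python3 st.py
python3 -m crank '{"travel":[[0,0,0.02],[0,0,0.04],[0,0,0.04]],"turn":[0,0,0]}'>/dev/null; python3 st.py
```

```text
t 8.95 case mm [ -1.7 -63.3  80.6] toolx yaw -0.02 F [-0.22 -0.57  1.09] gap 0.0
t 9.2 case mm [ -1.6 -63.3  80.5] toolx yaw -0.02 F [-2.85  1.58 11.94] gap -0.0003
```

Seated at z = 80.5 mm with 12 N, as geometry predicts. Hold briefly, then retreat upward.

```bash
python3 -m crank '{"travel":[[0,0,0],[0,0,0],[0,0,-0.2],[0,0,-0.9],[0,0,-1.8]],"turn":[0,0,0,0,0]}'>/dev/null
python3 -m crank '{"travel":[[0,0,-0.9],[0,0,-1.8],[0,0,-2.7],[0,0,-3.3],[0,0,-3.3]],"turn":[0,0,0,0,0]}'>/dev/null
python3 -m crank '{"travel":[[-0.7,0.7,0],[-1.4,1.4,0],[-2.1,2.1,0],[-2.3,2.8,0],[-2.3,3.5,0]],"turn":[0,0,0,0,0]}'>/dev/null
python3 -m crank '{"travel":[[0,0,0],[0,0,0],[0,0,0],[0,0,0],[0,0,0]],"turn":[0,0,0,0,0]}'>/dev/null; python3 st.py
python3 - <<'E'
from h import *
c=snap('side','s5');t=snap('top','t5')
f=lambda i:cv2.resize(i,(400,400))
cv2.imwrite('pics/v5.png',np.hstack([f(c['image'][100:380,150:430]),f(t['image'][140:380,240:480])])[...,::-1])
E
```

```text
t 10.87 case mm [ -92.9 -203.2  282.2] toolx yaw -0.018 F [-0.23  0.19 -0.34] gap 0.0003
```

View pics/v5.png

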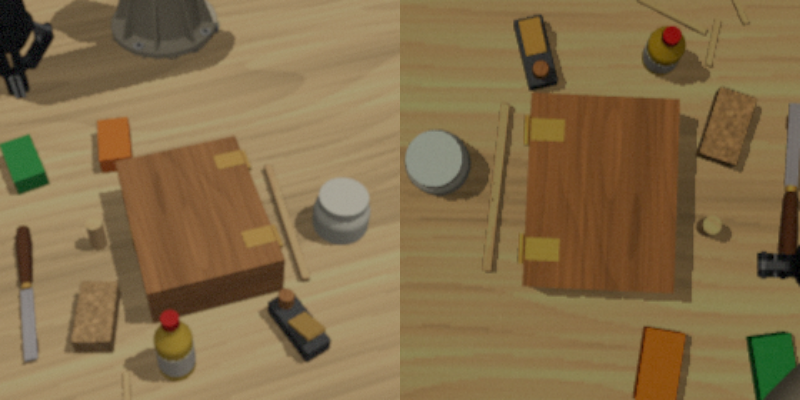

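The lid lies shut flush on the case (top crop 525–680, 95–292). Everything on the bench is in place and the gripper is clear.

```bash
python3 -c "from workcell import *; print(hand_in())"
```

```text
the job is handed in; nothing more can be done
None
```

The chisel case is closed and the job is handed in, at about 11 s on the robot's clock. No verdict was reported.

- **Flap:** I pushed it over with the closed fingertips until it stopped at 56 mm, the expected folded height. The last wrist reading while pressing was about 12 N. Pictures showed the flap flat while the lid was still upright.
- **Lid:** I swung it down along its arc at roughly 1 rad/s. It stopped at 80.5 mm, the expected shut height, again at about 12 N. The final pictures show it flush on the case.
- **Surroundings:** by eye, the things on the bench were where they started and upright. I did not measure how far each one might have moved. The stone looked unmoved in the last pictures before the lid covered it.
- **Robot:** it ended with the fingertips about 280 mm above the bench, off to the flap's side, touching nothing and with the wrist force near zero.

No check failed. My first flap measurement gave impossible heights because I had swapped two corners between the views. After I corrected that, it agreed with the given dimensions.

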